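# Close up the starter tub

## Task

Close up the steel starter tub for the night: lower the loose grey lid into the tub's mouth (either way round; do not drop it) and press it down against the stiff seals until it sits level and fully home, flush with the tub's rim. Then take the stopper that fits the lid's filler neck from the wooden block (the one with the slim, tall knob and the narrower flange, not the fat stopper or the long pestle) and set it upright and fully home in the neck. Do not push about or knock over anything else on the worktop, and leave the fat stopper and the pestle in the block.

Things in the scene. Friction and masses are not known exactly. Their poses are not given: they have to be found in the camera images.
- tub: Fixed open rectangular steel tub, 224 mm (its x) by 154 mm (its y) outside, 96 mm high, walls 8 mm, standing on the worktop; origin at the centre of its underside, z up. Its mouth is a recess 208 x 138 mm and 14 mm deep below the rim: ledges along the long sides, 82 mm above the worktop, carry the lid when it is home.
- tub_seat (a point): Point at the centre of the tub's mouth at ledge height (82 mm above the worktop), axes as the tub; the lid's origin comes here when it is home.
- seal_a (a joint): Black rubber seal bar (14 x 112 mm) across the tub's mouth, 91 mm to +x of the tub's centre. Value in m: 0 = standing 7 mm above the ledges, 0.007 = pressed down level with them. It takes about 7 N to push down and stays where it is left.
- seal_b (a joint): The same seal bar at the other end, 91 mm to -x of the tub's centre.
- lid: Loose flat grey plastic lid, 200 mm (its x) by 130 mm (y) by 14 mm thick, 0.36 kg, flat on the worktop, right way up; origin at the centre of its underside, z up. Block handle amid its top: 60 mm along x, 20 mm along y, 30 mm high; a round filler neck near its +x end. In the mouth it first rests on the seals, up to 7 mm proud; home, its top is flush with the rim.
- neck (a point): Centre of the top rim of the filler neck on the lid, 66 mm to +x of the lid's origin and 39 mm above its underside; z points up out of the neck. The neck stands 25 mm above the lid's top, outer diameter 48 mm, bore 36 mm going right through the lid.
- block: Fixed dark wooden block, 240 mm (its x) by 80 mm (its y) by 50 mm high, origin at the centre of its underside, with three upright holes (41 mm wide) in a row at x = -80, 0 and +80 mm, holding the stopper, the fat stopper and the pestle in any order.
- stopper: Loose pale wooden stopper, 75 mm long, upright; origin at its lower tip, z up its axis. From the tip: taper 20 to 31 mm diameter over 35 mm, flange 48 mm diameter at 35 to 41 mm, straight round knob 30 mm diameter at 41 to 75 mm. Hangs by its flange in the block (tip 15 mm above the worktop). Home, its flange rests on the neck's rim, the tip 35 mm below it.
- fat_stopper: Bystander in the block, too big for the neck: same pale wood, flange 60 mm diameter, stout knob 44 mm diameter and only 17 mm high, top 75 mm above the worktop. Its origin is at its lower tip.
- pestle: Bystander in the block: pale wooden pestle, flange 50 mm diameter, thin shaft 22 mm with a 34 mm head, top 175 mm above the worktop. Its origin is at its lower tip.
- water_bottle: Bystander: clear bottle, 64 mm diameter, 220 mm tall, origin at its base.
- squeeze_bottle: Bystander: yellow squeeze bottle, 58 mm diameter, 185 mm tall, origin at its base.
- cup: Bystander: pink open cup, 76 mm diameter, 100 mm tall, origin at its base.
- jar: Bystander: dark jar with black cap, 68 mm diameter, 85 mm tall, origin at its base.
Mind the look-alikes: they are no part of the job. What is shaped like the lid but blue is not meant. Leave any yellow look-alike of the stopper alone.

How it is judged:
By the outcome, as a careful person would: the job done as asked, in the order asked, and still so for the second after the job is handed in, with the robot touching nothing.
It also fails if it takes over 72 s, if anything falls off the work surface, if the arm or the gripper's body presses on something with over 40 N, if the wrist force passes 120 N, or if a joint passes its speed limit or range.

## Robot

A 7-joint arm with a two-finger parallel gripper is mounted at the origin on the work surface. World frame = base frame: x ahead of the robot, y to its left, z up, the work surface at z = 0. Lengths are in mm, angles in rad, forces in N, time in s.
With the tool pointing down it reaches from about 400 to 900 mm from the base axis. Payload 5.5 kg.
Tool frame: the origin (TCP) lies at the very end of the fingers, on their centre line; the grasp point (between the pads) lies 19 mm behind it; z points along the fingers, y is the line along which they close (so a half turn about z gives the same grasp; the last joint's range is limited). The gripper opens to 92 mm and grips with 3 to 60 N. Pads are 19 mm wide; open, the fingers measure 130 mm over their backs; the gripper's body (75 mm by 190 mm) begins 47 mm behind the grasp point.
Start: joints at [-0.945, 0.501, -0.427, 1.55, 0.221, 1.138, -0.21], TCP at [230.643, 607.703, 226.729] pointing down, gripper open.
Joint ranges: [-2.88, 2.88], [-0.31, 2.03], [-1.54, 1.56], [0.2, 2.42], [-1.41, 4.55], [0.19, 2.02], [-2.57, 2.57]. Speed limits (rad/s): [2.57, 2.57, 3.14, 3.14, 3.14, 3.14, 3.14].

## Interface

Orientations are given as a unit quaternion [x, y, z, w].
In Python, from rig import * gives the robot as it stands. The module is installed in compiled form; this text tells all that it offers.
- The arm moves only by the tool move_arm, never from a script. Its argument "steps" is text: rows parted by semicolons, each of 4 numbers parted by spaces: the shift along the tool's x, y, z in mm, then the turn about the tool's z in rad. In form: tx ty tz roll; .... A call has 1 to 20 rows; each row is the pose to reach, as a shift and turn from the pose commanded when the call began, along the tool's axes at that moment; what a row does not reach only later rows make up. A row lasts 1/10 s, in which the tool goes at most 50 mm and 8.59 degrees, less where a joint would pass 70% of its speed; a pose out of reach is approached as far as the arm can. A call with a gripper value outside its range is refused whole. "hand" is the opening, from -1 (shut) to 1 (fully open), set as the call begins (left out, the last holds). The fingers move at their own pace and stop on an object; "newtons" is the grip in N (left out, the last holds). Time passes only in rows, so rows that repeat a pose let the fingers close. It gives the time, the measured TCP pose, the force, the opening and the grip force at its end, in the units of the state.
- read_state(): the state, without advancing time (a new reading comes with each control period).
- read_camera(name): name is "scene" or "top" or "wrist"; returns a dict with "img" (480x640x3 uint8, blue, green, red), "fx", "fy", "cx", "cy" (pixels), "pose" (4x4, takes a point from camera to world coordinates). Camera axes: x right, y down, z forward; pixel columns grow to the right and rows downward; lengths in mm; the calibration is good to about 2 mm. A picture is of the moment at which its call begins. There is no depth.
- hand_in(): hands the job in; it is judged then, once.
The state is a dict: "clock": time; "joint_pos": joint angles; "dq": joint speeds; "joint_efforts": joint torques, N m; "tool_pos": TCP position; "ee_rot": TCP orientation; "force": force on the tool from outside, world axes, zero at the start; "moment": the same for the moment, N m; "width": finger opening in mm; "grasp_force": force on a finger pad.
Only numpy, scipy, OpenCV 4.12 (cv2) and the standard library are available. Lean on these libraries where they do the work, as an engineer would, in place of code of your own. Each camera call takes 0.05 s, during which the arm holds its last target. There are 200 camera calls.

## Working session

There is one attempt and no reset: what is moved stays moved. The work goes in short steps, Python scripts to look and compute and a tool call to move; the robot and the scene stay as the last step left them, time stands still between calls to the robot, and variables do not carry over. Pictures are saved under pics/ and viewed, at most 10 in all, crops included, and the job is handed in when it is done.

Besides the shell and the picture viewer there is one more tool, called by a JSON object that holds its "name" and its "arguments", one argument or row to a line. move_arm: Moves the arm, as the interface text tells. Its arguments: {"type":"object","properties":{"steps":{"type":"string"},"hand":{"type":"number"},"newtons":{"type":"number"}},"required":["steps"]}

```bash
mkdir -p pics; cat > h.py <<'E'
from rig import *
import numpy as np, cv2
def snap(name,fn):
    c=read_camera(name); cv2.imwrite('pics/'+fn,c['img']); np.savez('pics/'+fn+'.npz',**c); return c
def ray(c,u,v,z):
    P=np.array(c['pose']); d=P[:3,:3]@np.array([(u-c['cx'])/c['fx'],(v-c['cy'])/c['fy'],1]); o=P[:3,3]
    return o+d*(z-o[2])/d[2]
def proj(c,p):
    P=np.array(c['pose']); q=P[:3,:3].T@(np.array(p,float)-P[:3,3]); return np.array([c['fx']*q[0]/q[2]+c['cx'],c['fy']*q[1]/q[2]+c['cy']])
E
python3 - <<'E'
from h import *
for n in ('scene','top'):
    c=snap(n,n+'1.png'); print(n,c['fx'],c['cx'],c['cy'],np.round(c['pose'],3).tolist())
s=read_state(); print({k:np.round(v,3).tolist() for k,v in s.items()})
E
```

```text
scene 490.7494880686528 325.8771347915293 241.54769378226567 [[0.203, 0.842, -0.499, 965.707], [0.979, -0.175, 0.103, -127.089], [-0.001, -0.51, -0.86, 945.751], [0.0, 0.0, 0.0, 1.0]]
top 549.0616225693461 316.6030858152321 243.64437060143072 [[-0.01, -0.997, 0.074, 364.886], [-1.0, 0.009, -0.002, -6.701], [0.002, -0.074, -0.997, 1507.423], [0.0, 0.0, 0.0, 1.0]]
{'clock': 0.1, 'joint_pos': [-0.945, 0.502, -0.427, 1.551, 0.221, 1.138, -0.21], 'dq': [-0.002, -0.001, 0.0, -0.001, 0.001, 0.001, -0.001], 'joint_efforts': [-0.011, -56.788, -5.838, -27.991, -0.069, 0.024, 0.0], 'tool_pos': [230.494, 607.074, 225.768], 'ee_rot': [0.18, 0.984, -0.001, -0.0], 'force': [0.265, 0.575, -0.87], 'moment': [0.024, 0.006, 0.035], 'grasp_force': 0.0, 'width': 91.949}
```

View pics/top1.png

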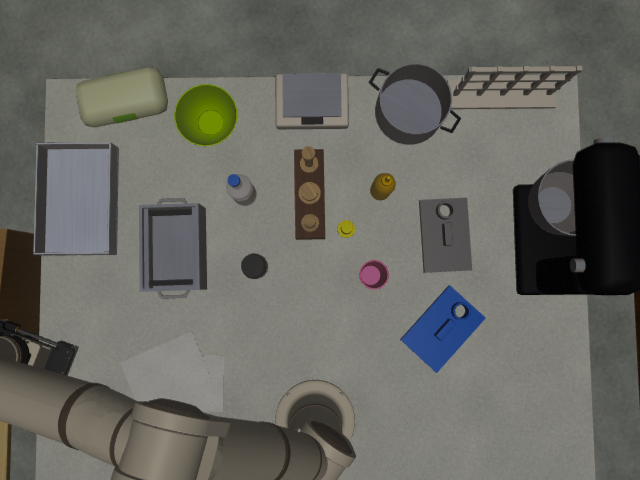

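View pics/scene1.png

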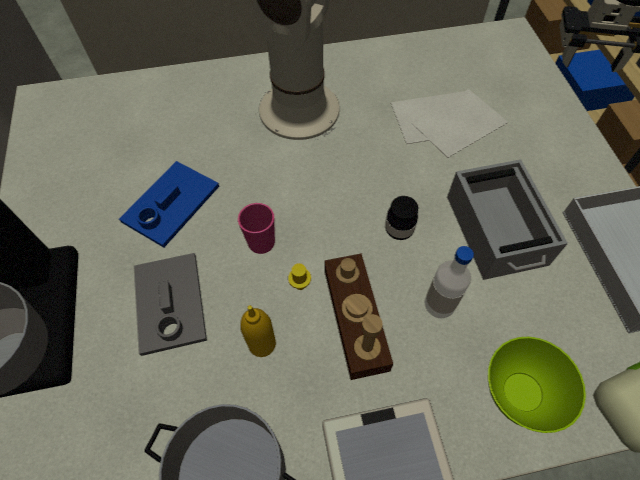

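The top view shows the tub around (172,247), the block around (310,195), the grey lid around (445,235) and the blue decoy at (443,328). The stopper is at (310,223), the near end of the block, with the fat stopper in the middle and the pestle at the far end. Next I zoom in for corner pixels.

```bash
python3 - <<'E'
from h import *
t=cv2.imread('pics/top1.png'); s=cv2.imread('pics/scene1.png')
def crop(im,u,v): return cv2.resize(im[v:v+100,u:u+133],(400,300),interpolation=cv2.INTER_CUBIC)
def grid(c,u,v):
    for k in range(0,133,20):
        x=int(k*400/133); cv2.line(c,(x,0),(x,6),(0,0,255),1); cv2.putText(c,str(u+k),(x,16),0,.35,(0,0,255),1)
    for k in range(0,100,20):
        y=int(k*3); cv2.line(c,(0,y),(6,y),(0,0,255),1); cv2.putText(c,str(v+k),(8,y+4),0,.35,(0,0,255),1)
    return c
L=[(t,380,185),(t,105,195),(t,250,145),(s,105,245+15)]
cs=[grid(crop(*a),a[1],a[2]) for a in L]
cv2.imwrite('pics/c1.png',np.vstack([np.hstack(cs[:2]),np.hstack(cs[2:])]))
E
```

```text
(no output)
```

View pics/c1.png

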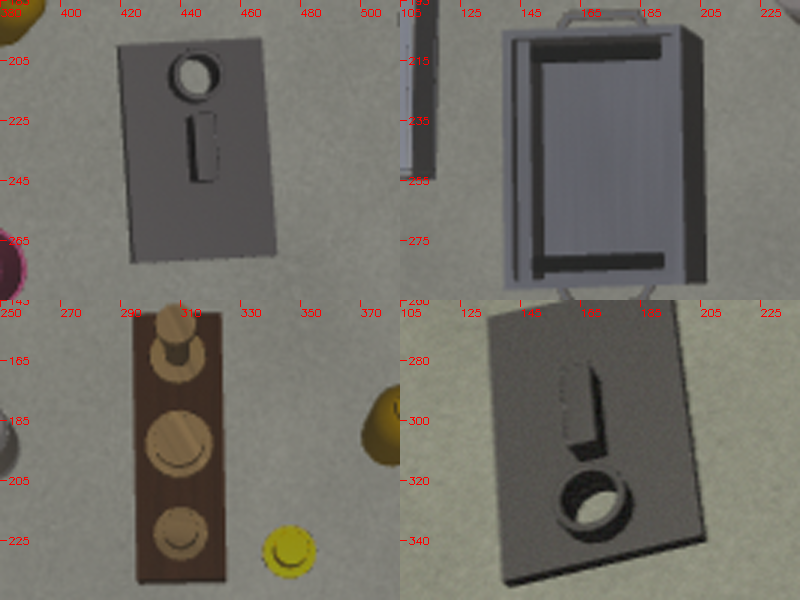

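```bash
cat >> h.py <<'E'
def load(fn): return dict(np.load('pics/'+fn+'.npz'))
E
python3 - <<'E'
from h import *
c=load('top1.png'); s=load('scene1.png')
def rect(n,px,z):
    p=np.array([ray(c,*q,z)[:2] for q in px]); 
    print(n,p.mean(0).round(1),'edges',[np.linalg.norm(p[i]-p[i-1]).round(1) for i in range(4)],
     'ang long',[np.degrees(np.arctan2(*(a-b)[::-1])).round(1) for a,b in ((p[0],p[3]),(p[1],p[2]))],'short',[np.degrees(np.arctan2(*(a-b)[::-1])).round(1) for a,b in ((p[0],p[1]),(p[3],p[2]))])
    return p.mean(0)
rect('lid',[(419.2,200.3),(466.8,197.7),(471.8,270),(423.6,272.7)],14)
rect('tub',[(139.3,205.3),(198.1,203.7),(199.1,289.3),(139.9,291.3)],96)
rect('block',[(294.2,149.7),(323.5,149.3),(325.2,238.3),(295.5,239.3)],50)
# scene check of lid corners
f=lambda x,y:((x-400)/3.008+105,(y-300)/3+260)
p=np.array([ray(s,*f(*q),14) for q in [(487,315),(503,580),(706,538)]]);print('scene lid center',((p[0]+p[2])/2+0).round(1), p.round(0).tolist())
print('wait scene: corners given may be z=14')
f2=lambda x,y:(x/3.008+250,(y-300)/3+145)
print('stopper flange z56',ray(c,*f2(180,534),56).round(1),'fat',ray(c,*f2(179,444),58).round(1),'yellow',ray(c,*f2(289,552),41).round(1))
for n,px,z in (('cup',(373,272),100),('jar',(254,266),85),('wb',(235,181),220),('sq',(386,178),185)): print(n,ray(c,*px,z).round(0))
print('handle',ray(c,380+202/3,185+146/3,44).round(1),'neck',ray(c,380+194/3,185+75/3,39).round(1))
E
```

```text
lid [ 495.4 -361.9] edges [np.float64(198.7), np.float64(131.0), np.float64(198.6), np.float64(131.4)] ang long [np.float64(2.1), np.float64(2.2)] short [np.float64(92.6), np.float64(92.7)]
tub [463.5 370.1] edges [np.float64(222.0), np.float64(152.2), np.float64(221.1), np.float64(151.5)] ang long [np.float64(1.2), np.float64(1.0)] short [np.float64(91.0), np.float64(91.4)]
block [606.2   7.6] edges [np.float64(242.3), np.float64(79.0), np.float64(240.8), np.float64(79.1)] ang long [np.float64(0.4), np.float64(0.5)] short [np.float64(90.3), np.float64(91.4)]
scene lid center [ 497.4 -361.3   14. ] [[398.0, -431.0, 14.0], [598.0, -422.0, 14.0], [597.0, -292.0, 14.0]]
wait scene: corners given may be z=14
stopper flange z56 [527.1   7.5  56. ] fat [607.3   7.7  58. ] yellow [511.7 -89.4  41. ]
cup [ 394. -154.  100.]
jar [413. 153.  85.]
wb [611. 182. 220.]
sq [ 621. -180.  185.]
handle [ 496.3 -360.2   44. ] neck [ 560.8 -355.9   39. ]
```

Lid, tub and block all match their given sizes, and the top and scene views agree to about 2 mm. Next is a helper that converts world targets into tool shifts.

```bash
cat >> h.py <<'E'
from scipy.spatial.transform import Rotation as Ro
def go(x,y,z,yaw=None,prev=None):
    "shift in tool axes (tilt neglected) to world TCP x,y,z with tool y at yaw deg"
    s=read_state(); R=Ro.from_quat(s['ee_rot']).as_matrix(); d=R.T@(np.array([x,y,z])-s['tool_pos'])
    cur=np.degrees(np.arctan2(R[1,1],R[0,1])); r=0 if yaw is None else -np.radians(yaw-cur)
    r=(r+np.pi)%(2*np.pi)-np.pi
    print('shift',d.round(1),'roll',round(r,3),'| yaw',cur.round(2),'tilt',np.degrees(np.arccos(-R[2,2])).round(2))
def st():
    s=read_state(); print('t',s['clock'],'q',np.round(s['joint_pos'],2),'tcp',np.round(s['tool_pos'],1),'F',np.round(s['force'],1),'M',np.round(s['moment'],2),'w',round(float(s['width']),1),'g',round(float(s['grasp_force']),1))
E
python3 - <<'E'
from h import *
go(480,150,290,-20);go(496.5,-361.5,290,-87.7)
E
```

```text
shift [-395.5 -338.9  -63.7] roll 1.557 | yaw 69.21 tilt 0.1
shift [-592.4 -811.3  -62.8] roll 2.739 | yaw 69.21 tilt 0.1
```

{"name": "move_arm", "arguments": {
  "steps": "-20 -17 -40 0.1; -50 -43 -64 0.25; -90 -77 -64 0.4; -130 -111 -64 0.55; -170 -146 -64 0.7; -210 -180 -64 0.85; -250 -214 -64 1.0; -290 -248 -64 1.15; -330 -283 -64 1.3; -365 -313 -64 1.45; -396 -339 -64 1.56; -396 -339 -64 1.56",
  "hand": 1
}}

```text
clock: 1.3
tool_pos: [483.2, 142.7, 290.6]
ee_rot: [0.824, 0.567, -0.0, 0.002]
force: [-0.0, 1.1, 0.6]
width: 91.8
grasp_force: 0.0
```

```bash
python3 - <<'E'
from h import *
st();go(496.5,-361.5,150,-87.7)
E
```

```text
t 1.3 q [-0.39  0.15  0.05  1.85 -0.    1.15 -0.7 ] tcp [483.2 142.7 290.6] F [-0.   1.1  0.6] M [-0.09  0.12  0.01] w 91.8 g 0.0
shift [-465.8  192.2  142.2] roll 1.165 | yaw -20.93 tilt 0.19
```

{"name": "move_arm", "arguments": {
  "steps": "-40 16 0 0.1; -85 35 0 0.2; -130 54 0 0.32; -175 72 0 0.44; -220 91 0 0.56; -265 109 0 0.68; -310 128 0 0.8; -355 147 0 0.9; -400 165 20 1.02; -440 182 60 1.12; -460 190 90 1.165; -466 192 120 1.165; -466 192 120 1.165; -466 192 120 1.165"
}}

```text
clock: 2.7
tool_pos: [500.2, -352.3, 170.4]
ee_rot: [1.0, 0.027, -0.001, -0.001]
force: [0.1, -0.3, -0.0]
width: 91.9
grasp_force: 0.0
```

```bash
python3 - <<'E'
from h import *
st();go(496.5,-361.5,20,-87.7);c=snap('wrist','w1.png');print(c['fx'],c['cx'],c['cy'],np.round(c['pose'],2).tolist())
for p in ((496.5,-361.5,44),(562,-359,39)):print(proj(c,p))
E
```

```text
t 2.7 q [ 0.22  0.49  0.47  1.73 -0.26  0.99 -0.73] tcp [ 500.2 -352.3  170.4] F [ 0.1 -0.3 -0. ] M [-0.05  0.18 -0.02] w 91.9 g 0.0
shift [ -4.    9.2 150.4] roll 0.015 | yaw -86.86 tilt 0.12
358.09956909375137 319.86583017060246 236.5504309642055 [[0.06, -0.96, -0.28, 576.36], [-1.0, -0.05, -0.02, -347.46], [-0.0, 0.28, -0.96, 327.11], [0.0, 0.0, 0.0, 1.0]]
[331.6721553  233.12686255]
[333.69954607 150.92391317]
```

View pics/w1.png

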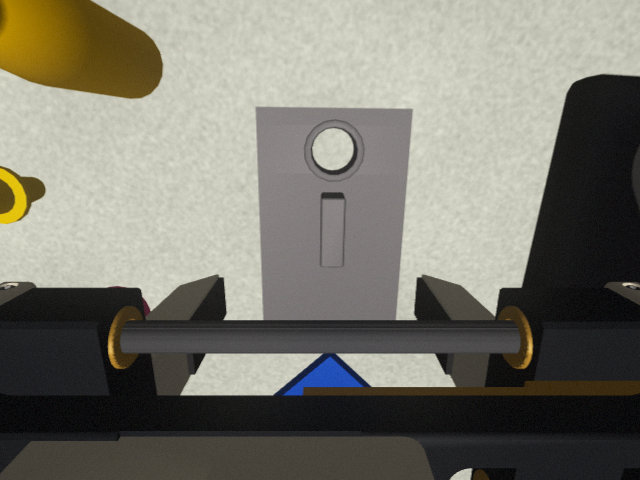

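The wrist view shows the handle centre at (332,232) and the neck at (334,150). Both match the projected estimates to about 1 px, so I descend.

{"name": "move_arm", "arguments": {
  "steps": "-4 9 30 0.015; -4 9 60 0.015; -4 9 90 0.015; -4 9 110 0.015; -4 9 125 0.015; -4 9 135 0.015; -4 9 135 0.015; -4 9 135 0.015",
  "hand": 0.4
}}

```text
clock: 3.55
tool_pos: [497.5, -362.9, 36.8]
ee_rot: [1.0, 0.02, 0.001, 0.0]
force: [1.3, 0.6, -0.4]
width: 64.2
grasp_force: 0.0
```

```bash
python3 - <<'E'
from h import *
st();go(496.5,-361.5,17,-87.7)
E
```

```text
t 3.55 q [ 0.29  0.67  0.39  1.79 -0.36  0.75 -0.65] tcp [ 497.5 -362.9   36.8] F [ 1.3  0.6 -0.4] M [-0.04  0.18 -0.  ] w 64.2 g 0.0
shift [-1.  -1.5 19.8] roll -0.001 | yaw -87.76 tilt 0.1
```

{"name": "move_arm", "arguments": {
  "steps": "-1 -1 8 0; -1 -1 14 0; -1 -1 19 0; -1 -1 19 0; -1 -1 19 0"
}}

```text
clock: 4.05
tool_pos: [495.4, -361.6, 16.5]
ee_rot: [1.0, 0.019, -0.0, -0.0]
force: [1.1, 0.1, -0.0]
width: 64.6
grasp_force: 0.0
```

{"name": "move_arm", "arguments": {
  "steps": "0 0 0 0; 0 0 0 0; 0 0 0 0; 0 0 0 0; 0 0 0 0; 0 0 0 0; 0 0 0 0",
  "hand": -1,
  "newtons": 55
}}

```text
clock: 4.75
tool_pos: [495.6, -361.8, 16.7]
ee_rot: [1.0, 0.019, 0.0, 0.0]
force: [0.9, 0.2, -1.0]
width: 19.2
grasp_force: 55.0
```

{"name": "move_arm", "arguments": {
  "steps": "0 0 -2 0; 0 0 -6 0; 0 0 -12 0; 0 0 -20 0; 0 0 -20 0; 0 0 -20 0"
}}

```text
clock: 5.35
tool_pos: [496.0, -361.8, 37.3]
ee_rot: [1.0, 0.019, 0.0, 0.0]
force: [0.4, 0.1, -3.6]
width: 19.7
grasp_force: 55.0
```

```bash
python3 - <<'E'
from h import *
st();go(496.5,-361.5,280,-87.7)
E
```

```text
t 5.35 q [ 0.29  0.67  0.4   1.79 -0.36  0.75 -0.65] tcp [ 496.  -361.8   37.3] F [ 0.4  0.1 -3.6] M [-0.01  0.2  -0.02] w 19.7 g 55.0
shift [ 8.000e-01 -1.000e-01 -2.427e+02] roll -0.001 | yaw -87.77 tilt 0.06
```

{"name": "move_arm", "arguments": {
  "steps": "0 0 -10 0; 0 0 -30 0; 0 0 -55 0; 0 0 -85 0; 0 0 -115 0; 0 0 -145 0; 0 0 -175 0; 0 0 -205 0; 0 0 -228 0; 0 0 -240 0; 0 0 -243 0; 0 0 -243 0; 0 0 -243 0"
}}

```text
clock: 6.65
tool_pos: [494.9, -361.0, 278.1]
ee_rot: [1.0, 0.019, -0.001, -0.001]
force: [0.1, -1.3, -3.0]
width: 19.9
grasp_force: 55.0
```

```bash
python3 - <<'E'
from h import *
st();go(490,10,280,-88.9)
E
```

```text
t 6.65 q [ 0.2   0.39  0.51  1.62 -0.2   1.19 -0.78] tcp [ 494.9 -361.   278.1] F [ 0.1 -1.3 -3. ] M [-0.06  0.2   0.03] w 19.9 g 55.0
shift [   9.5 -370.9   -1.4] roll 0.02 | yaw -87.77 tilt 0.16
```

{"name": "move_arm", "arguments": {
  "steps": "0 -8 -1 0; 1 -22 -1 0; 1 -42 -1 0; 2 -65 -1 0; 3 -90 -1 0; 4 -115 -1 0; 5 -140 -1 0; 5 -165 -1 0.005; 6 -190 -1 0.01; 7 -215 -1 0.01; 7 -240 -1 0.01; 8 -265 -1 0.01; 8 -290 -1 0.01; 9 -312 -1 0.02; 9 -332 -1 0.02; 9 -350 -1 0.02; 9 -362 -1 0.02; 9 -371 -1 0.02; 9 -371 -1 0.02"
}}

```text
clock: 8.55
tool_pos: [489.9, 11.0, 280.6]
ee_rot: [1.0, 0.011, -0.0, -0.0]
force: [0.1, -0.6, -3.0]
width: 19.4
grasp_force: 55.0
```

```bash
python3 - <<'E'
from h import *
st();go(463.5,370,280,-88.9)
E
```

```text
t 8.55 q [-0.36  0.13  0.31  1.9  -0.04  1.12 -1.58] tcp [489.9  11.  280.6] F [ 0.1 -0.6 -3. ] M [-0.09  0.17 -0.  ] w 19.4 g 55.0
shift [ -18.8 -359.5    0.7] roll 0.002 | yaw -88.79 tilt 0.03
```

{"name": "move_arm", "arguments": {
  "steps": "0 -8 0 0; -1 -22 0 0; -2 -42 0 0; -3 -65 0 0; -5 -90 0 0; -6 -115 0 0; -7 -140 0 0; -9 -165 0 0; -10 -190 0 0; -11 -215 0 0; -13 -240 0 0; -14 -265 0 0; -15 -287 0 0; -16 -308 0 0; -17 -326 0 0; -18 -341 0 0; -19 -352 0 0; -19 -360 0 0; -19 -360 0 0; -19 -360 0 0"
}}

```text
clock: 10.55
tool_pos: [464.7, 368.3, 280.6]
ee_rot: [1.0, 0.009, -0.0, 0.0]
force: [0.4, -0.8, -2.9]
width: 20.0
grasp_force: 55.0
```

```bash
python3 - <<'E'
from h import *
st();go(463.5,370,130,-88.9)
c=snap('top','top2.png'); v=c['img'][170:300,90:250]; a=cv2.resize(v,(640,520),interpolation=cv2.INTER_CUBIC); cv2.imwrite('pics/c2.png',a)
E
```

```text
t 10.55 q [-0.78  0.32  0.07  1.65 -0.02  1.17 -2.25] tcp [464.7 368.3 280.6] F [ 0.4 -0.8 -2.9] M [-0.08  0.2   0.01] w 20.0 g 55.0
shift [ -1.2  -1.9 150.6] roll -0.001 | yaw -88.96 tilt 0.04
```

{"name": "move_arm", "arguments": {
  "steps": "-2 -2 10 0; -2 -2 30 0; -2 -2 55 0; -2 -2 80 0; -2 -2 105 0; -2 -2 130 0; -2 -2 145 0; -2 -2 155 0; -2 -2 158 0; -2 -2 158 0; -2 -2 158 0"
}}

```text
clock: 11.7
tool_pos: [463.1, 371.5, 123.8]
ee_rot: [1.0, 0.009, 0.001, -0.001]
force: [0.7, 0.2, -2.4]
width: 19.6
grasp_force: 55.0
```

```bash
python3 - <<'E'
from h import *
st();go(462.6,370,122,-88.9)
c=snap('top','top3.png');d=snap('scene','scene3.png')
def crop(im,u,v,w,h): return cv2.resize(im[v:v+h,u:u+w],(400,600),interpolation=cv2.INTER_CUBIC)
cv2.imwrite('pics/c3.png',np.hstack([crop(c['img'],130,185,80,120),crop(d['img'],440,150,100*8//6,200)]))
print([proj(c,(463.5+sx*112,370.1+sy*77,96)).round(1) for sx in (1,-1) for sy in (1,-1)])
E
```

```text
t 11.7 q [-0.77  0.48  0.06  1.8  -0.04  0.86 -2.24] tcp [463.1 371.5 123.8] F [ 0.7  0.2 -2.4] M [-0.11  0.16  0.03] w 19.6 g 55.0
shift [-0.5  1.5  1.8] roll -0.0 | yaw -88.93 tilt 0.11
[array([139.8, 204.3]), array([199.3, 203.7]), array([138.6, 291.1]), array([198.7, 290.5])]
```

View pics/c3.png

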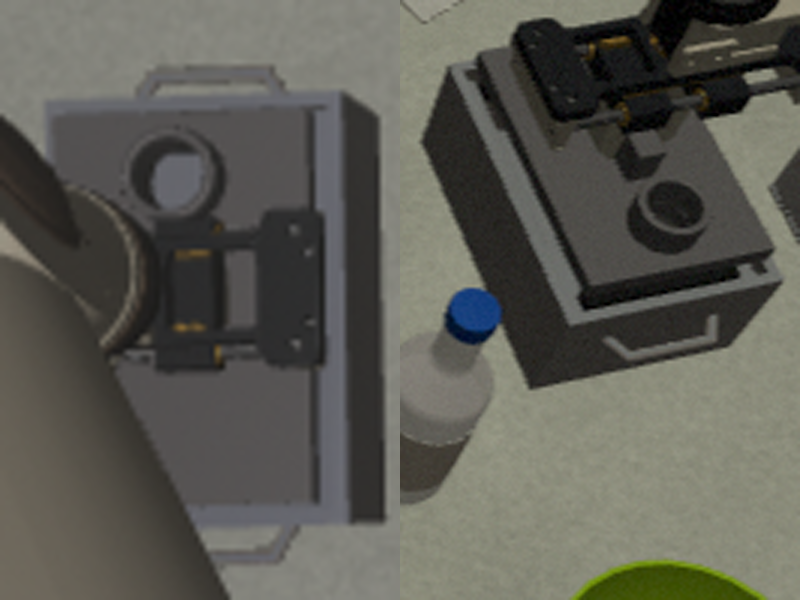

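```bash
python3 - <<'E'
from h import *
c=load('top3.png')
p=[ray(c,*q,121)for q in((140.4,206.6),(191.6,206.8),(191,286))]
print(np.round(p,1).tolist(),'cent',((p[0]+p[2])/2).round(1))
t=[ray(c,130+u/5,185+v/5,96) for u,v in ((46,102),(343,93),(345,523))]
print(np.round(t,1).tolist(),'tub',((t[0]+t[2])/2).round(1))
E
```

```text
[[565.9, 437.4, 121.0], [564.1, 307.3, 121.0], [363.2, 307.4, 121.0]] cent [464.5 372.4 121. ]
[[572.6, 448.6, 96.0], [575.9, 294.9, 96.0], [353.8, 292.5, 96.0]] tub [463.2 370.5  96. ]
```

{"name": "move_arm", "arguments": {
  "steps": "-1 1.6 2 0; -1 1.6 4 0; -1 1.6 7 0; -1 1.6 10 0; -1 1.6 12 0; -1 1.6 14 0; -1 1.6 15 0; -1 1.6 15 0; -1 1.6 15 0"
}}

```text
clock: 12.7
tool_pos: [461.5, 369.4, 107.7]
ee_rot: [1.0, 0.009, 0.0, -0.0]
force: [0.7, 0.4, -2.6]
width: 19.9
grasp_force: 55.0
```

```bash
python3 - <<'E'
from h import *
st();go(462.6,370,98.7,-88.9)
E
```

```text
t 12.7 q [-0.77  0.5   0.06  1.81 -0.04  0.83 -2.24] tcp [461.5 369.4 107.7] F [ 0.7  0.4 -2.6] M [-0.07  0.18 -0.05] w 19.9 g 55.0
shift [ 1.2 -0.5  9. ] roll -0.0 | yaw -88.92 tilt 0.0
```

{"name": "move_arm", "arguments": {
  "steps": "1 -0.5 1 0; 1 -0.5 2 0; 1 -0.5 3 0; 1 -0.5 4 0; 1 -0.5 5 0; 1 -0.5 5 0"
}}

```text
clock: 13.3
tool_pos: [462.7, 370.0, 104.3]
ee_rot: [1.0, 0.009, 0.0, -0.0]
force: [-3.5, -2.5, 8.4]
width: 19.8
grasp_force: 55.0
```

```bash
python3 - <<'E'
from h import *
st();go(462.6,370,98.7,-88.9)
E
```

```text
t 13.3 q [-0.77  0.51  0.06  1.81 -0.04  0.82 -2.24] tcp [462.7 370.  104.3] F [-3.5 -2.5  8.4] M [-0.6   0.92  0.1 ] w 19.8 g 55.0
shift [-0.1  0.   5.6] roll -0.0 | yaw -88.93 tilt 0.04
```

{"name": "move_arm", "arguments": {
  "steps": "0 0 1 0; 0 0 2 0; 0 0 3 0; 0 0 4 0; 0 0 5 0; 0 0 6 0; 0 0 6 0"
}}

```text
clock: 14.0
tool_pos: [462.6, 370.1, 98.7]
ee_rot: [1.0, 0.009, 0.0, -0.0]
force: [-3.3, -4.7, 11.2]
width: 19.5
grasp_force: 55.0
```

```bash
python3 - <<'E'
from h import *
st();go(462.6,370,98.7,-88.9)
E
```

```text
t 14.0 q [-0.77  0.52  0.06  1.81 -0.04  0.81 -2.24] tcp [462.6 370.1  98.7] F [-3.3 -4.7 11.2] M [-0.85  1.07 -0.01] w 19.5 g 55.0
shift [-0.   0.1  0. ] roll -0.0 | yaw -88.93 tilt 0.05
```

{"name": "move_arm", "arguments": {
  "steps": "0 0 0.7 0; 0 0 1.4 0; 0 0 2 0; 0 0 2 0; 0 0 2 0"
}}

```text
clock: 14.5
tool_pos: [462.7, 370.0, 98.6]
ee_rot: [1.0, 0.009, 0.0, -0.0]
force: [-9.4, -6.2, 26.1]
width: 19.7
grasp_force: 55.0
```

```bash
python3 - <<'E'
from h import *
st();go(462.6,370,98.7,-88.9)
E
```

```text
t 14.5 q [-0.77  0.52  0.06  1.81 -0.04  0.81 -2.24] tcp [462.7 370.   98.6] F [-9.4 -6.2 26.1] M [-1.65  2.04 -0.  ] w 19.7 g 55.0
shift [-0.1  0.  -0.1] roll -0.001 | yaw -88.93 tilt 0.06
```

{"name": "move_arm", "arguments": {
  "steps": "0 0 -1 0; 0 0 -2 0; 0 0 -2 0"
}}

```text
clock: 14.8
tool_pos: [462.6, 370.0, 98.7]
ee_rot: [1.0, 0.009, 0.0, -0.0]
force: [-4.4, -3.8, 10.7]
width: 19.4
grasp_force: 55.0
```

{"name": "move_arm", "arguments": {
  "steps": "0 0 0 0; 0 0 0 0; 0 0 0 0; 0 0 0 0; 0 0 0 0",
  "hand": 0.2
}}

```text
clock: 15.3
tool_pos: [462.4, 369.9, 96.5]
ee_rot: [1.0, 0.009, -0.0, 0.0]
force: [-0.4, 1.3, -0.0]
width: 53.2
grasp_force: 0.0
```

{"name": "move_arm", "arguments": {
  "steps": "0 0 -10 0; 0 0 -30 0; 0 0 -60 0; 0 0 -100 0; 0 0 -140 0; 0 0 -170 0; 0 0 -180 0; 0 0 -180 0; 0 0 -180 0"
}}

```text
clock: 16.2
tool_pos: [461.8, 369.4, 275.6]
ee_rot: [1.0, 0.009, -0.001, 0.001]
force: [-0.3, -0.4, -1.0]
width: 55.1
grasp_force: 0.0
```

```bash
python3 - <<'E'
from h import *
st();go(527,7.5,280,-90)
c=snap('wrist','w4.png');d=snap('scene','scene4.png')
a=cv2.resize(c['img'][:330],(640,330)); b=cv2.resize(d['img'][145:290,430:590],(640,580))
cv2.imwrite('pics/c4.png',np.hstack([cv2.resize(a,(400,206)).repeat(1,0)if 0 else cv2.resize(c['img'][60:340,160:480],(400,350)),cv2.resize(d['img'][150:290,430:590],(400,350))]))
E
```

```text
t 16.2 q [-0.78  0.32  0.07  1.66 -0.03  1.16 -2.25] tcp [461.8 369.4 275.6] F [-0.3 -0.4 -1. ] M [-0.08  0.18 -0.  ] w 55.1 g 0.0
shift [ 58.4 363.1  -4.1] roll 0.019 | yaw -88.92 tilt 0.1
```

View pics/c4.png

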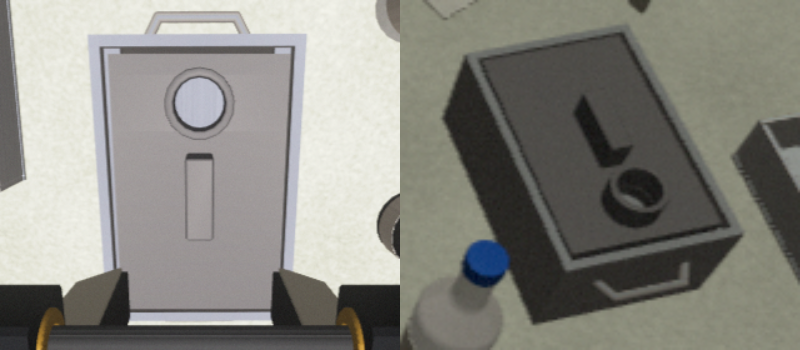

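The lid looks level and flush in both views, with the neck at wrist pixel (319,142). To confirm, I'll press each end with closed fingers and read the contact height, which should be z = 96.

```bash
python3 - <<'E'
from h import *
c=load('w4.png'); f=lambda x,y:(160+x*.8,60+y*.8)
print('neck',ray(c,*f(199.5,103),121).round(1),'bore',ray(c,*f(199.5,103),121).round(1))
for n,q in (('rim out +x',(199,36)),('rim in +x',(199,46)),('lid +x',(199,54)),('lid-x',(205,309)),('rim in -x',(205,312))): print(n,ray(c,*f(*q),96).round(1))
go(385,368.5,115,1);go(543,324,115,1)
E
```

```text
neck [528.9 371.3 121. ] bore [528.9 371.3 121. ]
rim out +x [573.4 372.4  96. ]
rim in +x [566.9 372.3  96. ]
lid +x [561.6 372.2  96. ]
lid-x [362.5 363.4  96. ]
rim in -x [359.8 363.4  96. ]
shift [-76.   -1.2 159.9] roll -1.569 | yaw -88.92 tilt 0.2
shift [ 81.1  46.3 159.6] roll -1.569 | yaw -88.92 tilt 0.2
```

{"name": "move_arm", "arguments": {
  "steps": "-5 0 5 -0.12; -15 0 20 -0.25; -25 0 40 -0.38; -35 0 60 -0.52; -45 -1 80 -0.66; -55 -1 100 -0.8; -65 -1 120 -0.94; -72 -1 135 -1.08; -76 -1 142 -1.22; -76 -1 148 -1.36; -76 -1 150 -1.5; -76 -1 152 -1.57; -76 -1 152 -1.57; -76 -1 152 -1.57",
  "hand": -1,
  "newtons": 20
}}

```text
clock: 17.7
tool_pos: [385.8, 368.8, 123.7]
ee_rot: [0.702, 0.713, -0.001, -0.0]
force: [0.4, -0.6, 0.6]
width: 0.4
grasp_force: 0.0
```

```bash
python3 - <<'E'
from h import *
st();go(385,368.5,96,1)
E
```

```text
t 17.7 q [-0.62  0.41 -0.24  1.93  0.13  0.82 -0.91] tcp [385.8 368.8 123.7] F [ 0.4 -0.6  0.6] M [-0.05  0.02  0.01] w 0.4 g 0.0
shift [-0.3 -0.8 27.7] roll -0.002 | yaw 0.9 tilt 0.12
```

{"name": "move_arm", "arguments": {
  "steps": "0 0 10 0; 0 0 18 0; 0 0 23 0; 0 0 26 0; 0 0 27 0; 0 0 28 0; 0 0 29 0; 0 0 29 0; 0 0 29 0"
}}

```text
clock: 18.6
tool_pos: [386.5, 369.6, 96.3]
ee_rot: [0.701, 0.713, 0.0, 0.0]
force: [-2.2, -1.1, 4.7]
width: 0.5
grasp_force: 2.8
```

```bash
python3 - <<'E'
from h import *
st()
E
```

```text
t 18.6 q [-0.63  0.45 -0.23  1.95  0.14  0.76 -0.92] tcp [386.5 369.6  96.3] F [-2.2 -1.1  4.7] M [-0.34  0.36 -0.05] w 0.5 g 2.8
```

Contact at z ≈ 96 on the −x end. I press to about 15–20 N there, then check the other end.

{"name": "move_arm", "arguments": {
  "steps": "0 0 1 0; 0 0 1.7 0; 0 0 1.7 0; 0 0 1.7 0"
}}

```text
clock: 19.0
tool_pos: [386.5, 369.7, 96.2]
ee_rot: [0.701, 0.713, 0.0, 0.0]
force: [-4.5, -4.9, 19.9]
width: 0.6
grasp_force: 9.9
```

```bash
python3 - <<'E'
from h import *
st()
E
```

```text
t 19.0 q [-0.63  0.45 -0.23  1.95  0.14  0.76 -0.92] tcp [386.5 369.7  96.2] F [-4.5 -4.9 19.9] M [-1.25  1.22 -0.03] w 0.6 g 9.9
```

{"name": "move_arm", "arguments": {
  "steps": "0 0 -5 0; 0 0 -20 0; 0 0 -45 0; 0 0 -60 0; 0 0 -60 0"
}}

```text
clock: 19.5
tool_pos: [387.8, 370.9, 156.1]
ee_rot: [0.701, 0.713, 0.002, 0.0]
force: [-0.1, 0.3, 0.3]
width: 0.4
grasp_force: 0.0
```

```bash
python3 - <<'E'
from h import *
go(543,324,156,1)
E
```

```text
shift [-49.6 154.3   0.5] roll 0.0 | yaw 1.02 tilt 0.28
```

{"name": "move_arm", "arguments": {
  "steps": "-10 25 0 0; -20 60 0 0; -32 100 0 0; -42 130 0 0; -50 150 10 0; -50 154 25 0; -50 154 40 0; -50 154 48 0; -50 154 53 0; -50 154 56 0; -50 154 57 0; -50 154 57 0"
}}

```text
clock: 20.7
tool_pos: [541.2, 322.7, 97.5]
ee_rot: [0.701, 0.714, 0.0, 0.0]
force: [0.1, -0.0, -0.7]
width: 0.6
grasp_force: 0.0
```

```bash
python3 - <<'E'
from h import *
st();go(543,324,96,1)
E
```

```text
t 20.7 q [-0.45  0.58 -0.18  1.71  0.13  0.86 -0.66] tcp [541.2 322.7  97.5] F [ 0.1 -0.  -0.7] M [-0.06  0.08 -0.01] w 0.6 g 0.0
shift [1.3 1.8 1.5] roll 0.001 | yaw 1.06 tilt 0.05
```

{"name": "move_arm", "arguments": {
  "steps": "0 0 1 0; 0 0 2 0; 0 0 3 0; 0 0 3.3 0; 0 0 3.3 0"
}}

```text
clock: 21.2
tool_pos: [541.7, 322.6, 96.3]
ee_rot: [0.701, 0.713, 0.001, 0.0]
force: [-4.6, -3.3, 13.4]
width: 0.2
grasp_force: 6.9
```

{"name": "move_arm", "arguments": {
  "steps": "0 0 -5 0; 0 0 -20 0; 0 0 -45 0; 0 0 -85 0; 0 0 -125 0; 0 0 -155 0; 0 0 -165 0; 0 0 -165 0",
  "hand": 0.1
}}

```text
clock: 22.0
tool_pos: [542.3, 322.8, 261.3]
ee_rot: [0.701, 0.713, 0.002, 0.001]
force: [0.1, -0.6, 0.4]
width: 50.5
grasp_force: 0.0
```

```bash
python3 - <<'E'
from h import *
st();go(527,7.5,260,-90);go(527,7.5,160,-90)
E
```

```text
t 22.0 q [-0.43  0.41 -0.2   1.57  0.09  1.16 -0.63] tcp [542.3 322.8 261.3] F [ 0.1 -0.6  0.4] M [-0.06  0.05 -0.07] w 50.5 g 0.0
shift [-315.   -21.     0.5] roll 1.589 | yaw 1.02 tilt 0.25
shift [-315.2  -21.4  100.5] roll 1.589 | yaw 1.02 tilt 0.25
```

Both ends stop rigidly at 96.2–96.3, so the lid is home and level. Now to the stopper.

{"name": "move_arm", "arguments": {
  "steps": "-10 -1 0 0.05; -30 -2 0 0.18; -55 -4 0 0.32; -85 -6 0 0.46; -115 -8 0 0.6; -145 -10 0 0.74; -175 -12 0 0.88; -205 -14 0 1.02; -235 -16 0 1.16; -260 -17 0 1.3; -285 -19 0 1.42; -303 -20 10 1.52; -315 -21 40 1.59; -315 -21 75 1.59; -315 -21 95 1.59; -315 -21 100 1.59; -315 -21 100 1.59; -315 -21 100 1.59"
}}

```text
clock: 23.8
tool_pos: [526.4, 6.9, 159.2]
ee_rot: [1.0, -0.001, 0.0, 0.0]
force: [-0.4, 0.6, 0.4]
width: 50.4
grasp_force: 0.0
```

```bash
python3 - <<'E'
from h import *
st();go(527,7.5,60,-90)
c=snap('wrist','w5.png'); cv2.imwrite('pics/w5.png',c['img']); print(proj(c,(527,7.5,90)),proj(c,(527,7.5,56)))
E
```

```text
t 23.8 q [-0.21  0.33  0.17  1.94 -0.07  0.87 -1.57] tcp [526.4   6.9 159.2] F [-0.4  0.6  0.4] M [-0.09  0.14  0.03] w 50.4 g 0.0
shift [ 0.6 -0.6 99.2] roll -0.001 | yaw -90.06 tilt 0.03
[319.95232118 249.91115572] [319.887531   235.67662019]
```

View pics/w5.png

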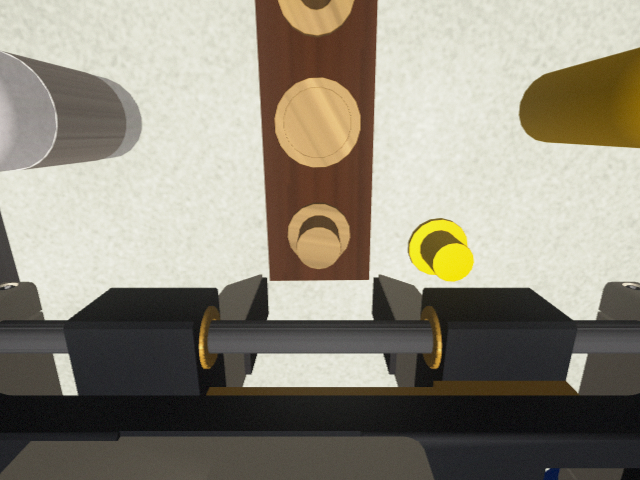

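The wrist view shows the knob top at (319,248) and the flange at (319,235), matching the estimates. The fat stopper at (318,122) and the yellow look-alike at (440,250) are both clear of the fingers. Descending.

{"name": "move_arm", "arguments": {
  "steps": "1 -0.5 15 0; 1 -0.5 40 0; 1 -0.5 65 0; 1 -0.5 82 0; 1 -0.5 92 0; 1 -0.5 97 0; 1 -0.5 99 0; 1 -0.5 99 0; 1 -0.5 99 0"
}}

```text
clock: 24.75
tool_pos: [527.7, 7.4, 60.5]
ee_rot: [1.0, -0.001, 0.001, -0.0]
force: [0.3, 0.3, 0.3]
width: 50.9
grasp_force: 0.0
```

```bash
python3 - <<'E'
from h import *
st();go(527.5,7.5,59.5,-90)
E
```

```text
t 24.75 q [-0.18  0.49  0.15  1.99 -0.11  0.67 -1.54] tcp [527.7   7.4  60.5] F [0.3 0.3 0.3] M [-0.09  0.15 -0.03] w 50.9 g 0.0
shift [-0.2 -0.1  1. ] roll -0.001 | yaw -90.07 tilt 0.08
```

{"name": "move_arm", "arguments": {
  "steps": "0 0 0 0; 0 0 0 0; 0 0 0 0; 0 0 0 0; 0 0 0 0; 0 0 0 0",
  "hand": -1,
  "newtons": 30
}}

```text
clock: 25.35
tool_pos: [527.1, 7.4, 59.9]
ee_rot: [1.0, -0.001, 0.0, -0.0]
force: [-0.4, -0.4, 3.4]
width: 28.4
grasp_force: 30.0
```

{"name": "move_arm", "arguments": {
  "steps": "0 0 -4 0; 0 0 -12 0; 0 0 -25 0; 0 0 -45 0; 0 0 -75 0; 0 0 -110 0; 0 0 -145 0; 0 0 -180 0; 0 0 -210 0; 0 0 -230 0; 0 0 -238 0; 0 0 -240 0; 0 0 -240 0; 0 0 -240 0"
}}

```text
clock: 26.75
tool_pos: [526.1, 7.4, 298.4]
ee_rot: [1.0, -0.001, -0.001, 0.0]
force: [0.0, -1.0, -0.3]
width: 28.6
grasp_force: 30.0
```

```bash
python3 - <<'E'
from h import *
st();go(528.7,371,300,-90)
E
```

```text
t 26.75 q [-0.23  0.18  0.19  1.79 -0.04  1.18 -1.6 ] tcp [526.1   7.4 298.4] F [ 0.  -1.  -0.3] M [-0.07  0.18 -0.01] w 28.6 g 30.0
shift [   2.2 -363.6   -1.7] roll -0.001 | yaw -90.06 tilt 0.15
```

{"name": "move_arm", "arguments": {
  "steps": "0 -8 0 0; 0 -22 0 0; 0 -42 0 0; 0 -65 0 0; 1 -90 0 0; 1 -115 0 0; 1 -140 0 0; 1 -165 0 0; 1 -190 0 0; 1 -215 0 0; 2 -240 0 0; 2 -265 0 0; 2 -288 0 0; 2 -310 0 0; 2 -328 0 0; 2 -343 0 0; 2 -355 0 0; 2 -364 0 0; 2 -364 0 0; 2 -364 0 0"
}}

```text
clock: 28.75
tool_pos: [529.7, 370.7, 299.6]
ee_rot: [1.0, -0.001, 0.0, 0.0]
force: [0.5, -0.1, 0.1]
width: 28.8
grasp_force: 30.0
```

```bash
python3 - <<'E'
from h import *
st();go(528.7,371,180,-90)
E
```

```text
t 28.75 q [-0.65  0.4   0.    1.49 -0.    1.25 -2.22] tcp [529.7 370.7 299.6] F [ 0.5 -0.1  0.1] M [-0.06  0.15  0.02] w 28.8 g 30.0
shift [ -1.   -0.3 119.6] roll -0.002 | yaw -90.11 tilt 0.04
```

{"name": "move_arm", "arguments": {
  "steps": "-1 0 10 0; -1 0 30 0; -1 0 55 0; -1 0 80 0; -1 0 100 0; -1 0 115 0; -1 0 123 0; -1 0 125 0; -1 0 125 0; -1 0 125 0"
}}

```text
clock: 29.75
tool_pos: [529.1, 371.9, 175.9]
ee_rot: [1.0, -0.001, 0.001, -0.001]
force: [0.9, -0.4, -0.3]
width: 29.2
grasp_force: 30.0
```

```bash
python3 - <<'E'
from h import *
st();go(528.7,371,165,-90)
c=snap('wrist','w6.png');d=snap('scene','scene6.png')
cv2.imwrite('pics/c6.png',np.hstack([cv2.resize(c['img'][100:380,200:440],(400,466)),cv2.resize(d['img'][155:295,450:570],(400,466))]))
E
```

```text
t 29.75 q [-0.65  0.51 -0.    1.62  0.    1.01 -2.23] tcp [529.1 371.9 175.9] F [ 0.9 -0.4 -0.3] M [-0.06  0.19 -0.03] w 29.2 g 30.0
shift [-0.4  0.9 10.9] roll -0.001 | yaw -90.07 tilt 0.12
```

View pics/c6.png

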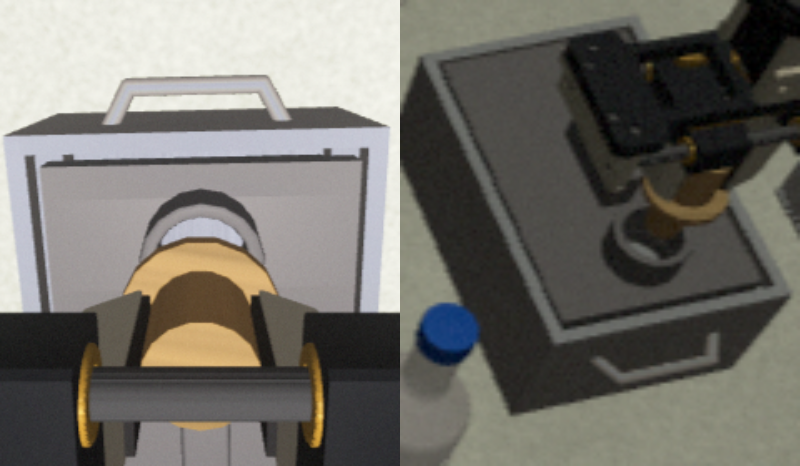

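Stopper and neck line up laterally (crop x 202 against 204). The tip is about 10 mm above the rim and the stopper is upright. Lowering slowly.

{"name": "move_arm", "arguments": {
  "steps": "-0.5 0.5 4 0; -0.5 0.5 8 0; -0.5 0.5 13 0; -0.5 0.5 18 0; -0.5 0.5 23 0; -0.5 0.5 28 0; -0.5 0.5 32 0; -0.5 0.5 36 0; -0.5 0.5 36 0; -0.5 0.5 36 0"
}}

```text
clock: 30.85
tool_pos: [527.9, 371.0, 138.7]
ee_rot: [1.0, -0.001, -0.0, -0.0]
force: [-0.5, -0.4, 0.5]
width: 28.8
grasp_force: 30.0
```

```bash
python3 - <<'E'
from h import *
st();go(528.7,371,131,-90)
E
```

```text
t 30.85 q [-0.65  0.55 -0.    1.65  0.    0.94 -2.23] tcp [527.9 371.  138.7] F [-0.5 -0.4  0.5] M [-0.06  0.14  0.1 ] w 28.8 g 30.0
shift [ 0.8 -0.   7.7] roll -0.001 | yaw -90.07 tilt 0.0
```

{"name": "move_arm", "arguments": {
  "steps": "0.4 0 2 0; 0.4 0 4 0; 0.4 0 6 0; 0.4 0 7.5 0; 0.4 0 8.5 0; 0.4 0 8.5 0; 0.4 0 8.5 0"
}}

```text
clock: 31.55
tool_pos: [528.2, 370.9, 130.9]
ee_rot: [1.0, -0.001, -0.0, -0.0]
force: [-1.2, -2.3, 5.5]
width: 28.6
grasp_force: 30.0
```

```bash
python3 - <<'E'
from h import *
st();go(528.7,371,131,-90)
E
```

```text
t 31.55 q [-0.65  0.56 -0.    1.65  0.    0.93 -2.23] tcp [528.2 370.9 130.9] F [-1.2 -2.3  5.5] M [-0.47  0.67 -0.03] w 28.6 g 30.0
shift [ 0.5 -0.1 -0.1] roll -0.001 | yaw -90.07 tilt 0.0
```

Contact came exactly at the home height of 131. One light press, then release and retreat.

{"name": "move_arm", "arguments": {
  "steps": "0 0 0.5 0; 0 0 1 0; 0 0 1 0; 0 0 0 0; 0 0 0 0"
}}

```text
clock: 32.05
tool_pos: [528.4, 371.1, 131.0]
ee_rot: [1.0, -0.001, 0.0, -0.0]
force: [-2.8, -2.3, 7.2]
width: 28.4
grasp_force: 30.0
```

{"name": "move_arm", "arguments": {
  "steps": "0 0 0 0; 0 0 0 0; 0 0 0 0; 0 0 0 0; 0 0 0 0; 0 0 0 0",
  "hand": 0.1
}}

```text
clock: 32.65
tool_pos: [528.3, 370.9, 130.0]
ee_rot: [1.0, -0.001, -0.0, 0.0]
force: [-0.3, -0.4, -0.1]
width: 50.5
grasp_force: 0.0
```

{"name": "move_arm", "arguments": {
  "steps": "0 0 -5 0; 0 0 -15 0; 0 0 -35 0; 0 0 -65 0; 0 0 -100 0; 0 0 -130 0; -20 0 -145 0; -50 0 -150 0; -80 0 -150 0; -110 0 -150 0; -110 0 -150 0; -110 0 -150 0"
}}

```text
clock: 33.85
tool_pos: [418.3, 371.4, 281.6]
ee_rot: [1.0, -0.0, 0.001, -0.001]
force: [0.2, 0.6, 0.0]
width: 50.4
grasp_force: 0.0
```

```bash
python3 - <<'E'
from h import *
st()
c=snap('top','top7.png');d=snap('scene','scene7.png');w=snap('wrist','w7.png')
cv2.imwrite('pics/c7.png',np.vstack([np.hstack([cv2.resize(w['img'][0:340,120:520],(400,340)),cv2.resize(d['img'][155:295,450:570],(400,340))]),cv2.resize(d['img'][140:400,100:600],(500,260)).copy()if 0 else cv2.resize(d['img'][150:400,90:590],(800,260*1))]))
E
```

```text
t 33.85 q [-0.74  0.26 -0.04  1.73  0.01  1.15 -2.35] tcp [418.3 371.4 281.6] F [0.2 0.6 0. ] M [-0.03  0.17 -0.02] w 50.4 g 0.0
```

View pics/c7.png

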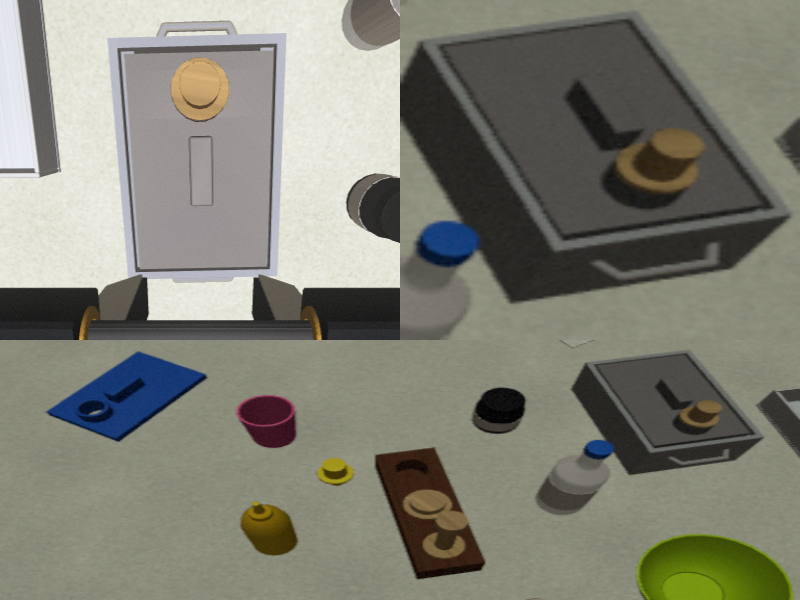

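The picture shows the lid flush with the rim and the stopper upright, with its flange seated on the neck at wrist crop (199,89). All bystanders are where they stood. Handing in.

```bash
python3 -c "
from rig import *
print(hand_in())"
```

```text
the job is handed in; nothing more can be done
None
```

The lid is pressed home, level and flush with the tub's rim, the slim-knobbed stopper is seated upright in the neck, nothing else was moved, and the job was handed in at about 34 s; no verdict came back.

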